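# Face the grease tin's label to the front and clamp it

### The arm

A 6-joint arm with a two-finger parallel gripper is mounted at the origin on the work surface. World frame = base frame: x ahead of the robot, y to its left, z up, the work surface at z = 0. Lengths are in m, angles in rad, forces in N, time in s.
With the tool pointing down it reaches from about 0.25 to 0.775 m from the base axis. Payload 4 kg.
Tool frame: the origin (TCP) lies midway between the tips of the shut fingers; the grasp point (between the pads) lies 19 mm behind it; z points along the fingers, y is the direction in which the jaws open and shut (so a half turn about z gives the same grasp; the last joint's range is limited). The gripper opens to 94 mm and grips with 3 to 60 N. Pads are 16 mm wide; open, the fingers measure 119 mm over their backs; the gripper's body (75 mm by 177 mm) begins 78 mm behind the grasp point.
Start: joints at [-1.314, 0.087, 1.371, -0, 1.684, -0.103], TCP at [0.194, -0.515, 0.206] pointing down, gripper open.
Joint ranges: [-3.1, 3.1], [-0.76, 2.03], [0.27, 2.55], [-1.08, 4.22], [0.17, 2.65], [-2.57, 2.57]. Speed limits (rad/s): [2.79, 2.79, 3.14, 3.14, 3.14, 3.14].

### API

Orientations are given as [roll, pitch, yaw] about the fixed x, y, z axes, in that order (R = Rz(yaw) Ry(pitch) Rx(roll)).
In Python, from bench import robot gives the robot as it stands.
- The arm moves only by the tool drive_tool, never from a script. Its argument "series" is a list that holds one entry, the list of rows, each a list of 7 numbers: the turn, a rotation vector about the tool's x, y, z in rad, then the shift along the tool's x, y, z in cm, then the opening in per cent of the stroke, from 0 (shut) to 100 (fully open). In form: [[[rx, ry, rz, tx, ty, tz, fingers], ...]]. A call has 1 to 20 rows; each row is the pose to reach, as a shift and turn from the pose measured when the call began, along the tool's axes at that moment; what a row does not reach only later rows make up. A row lasts 1/10 s, in which the tool goes at most 50 mm and 8.59 degrees, less where a joint would pass 70% of its speed; a pose out of reach is approached as far as the arm can. A call with a gripper value outside its range is refused whole. The fingers move at their own pace and stop on an object; the grip force is fixed at half the most. Time passes only in rows, so rows that repeat a pose let the fingers close. It gives the time, the measured TCP pose, the force and the opening at its end, in the units of the state.
- robot.get_obs(): the state, without advancing time (a new reading comes with each control period).
- robot.snapshot(name): name is "scene" or "top"; returns a dict with "img" (384x512x3 uint8, blue, green, red), "depth" (384x512 float32, m along the optical axis (not along the pixel's ray), 0 where there is no reading), "vertical_fov" (degrees; the focal length in pixels is half the picture's height over the tangent of half this angle, whatever the lens; pixels are square), "cx", "cy" (the principal point, pixels), "rvec" (rotation vector, rad) and "tvec" (3), from world to camera coordinates, as OpenCV has them. Camera axes: x right, y down, z forward; pixel columns grow to the right and rows downward; lengths in m; the calibration is good to about 2 mm. A picture is of the moment at which its call begins.
- robot.close_job(): hands the job in, once; it reports no verdict.
The state is a dict: "time": time; "joint_positions": joint angles; "qvel": joint speeds; "joint_torque": joint torques, N m; "tool_pos": TCP position; "ee_rot": TCP orientation; "wrist_force": force on the tool from outside, world axes, zero at the start; "wrist_torque": the same for the moment, N m; "width": finger opening in m.
Only numpy, scipy, OpenCV 4.12 (cv2) and the standard library are available. Lean on these libraries where they do the work, as an engineer would, in place of code of your own. Each camera call takes 0.05 s, during which the arm holds its last target.

### The job

The grease tin on the swivel stand shows its label the wrong way. With a fingertip on its lid edge, gently roll the tin round on its turntable until the middle of the label faces straight to the front of the stand (the side with the pointed nose), then slide the keeper up until its pad bears on the tin, leaving the label facing front. Be gentle, as the thin tin dents, and leave the other things on the bench where they are.

Things in the scene. Friction and masses are not known exactly. Their poses are not given: they have to be found in the camera images.
- stand: Grey steel can stand fixed to the bench on worn rubber feet, a degree or two out of level; yaw varies. Origin under the base plate (5 to 10 mm over the bench) on the turntable's axis; x to its back, y to its left, front is -x. Base plate 130 (x) by 300 (y, -195 to +105) by 12 mm; pointed nose in front, turntable in the middle, fixed rest post left, sliding keeper right.
- stand_nose (a point): Tip of the pointed nose of the base plate that marks the front, at y = 0, 86 mm in front (-x) of the turntable's axis, at the top of the 12 mm base plate.
- turntable (a joint): Angle of the aluminium turntable, counter-clockwise from above, any start value is 0; turns without end either way. 102 mm across, top face 20 mm above the stand's origin, six 7 mm upturned lugs keep the tin centred to within 2 mm. Its bearing drags with about 0.1 N m, so it stays where it is left.
- rest_pad (a point): Centre of the face of the fixed rubber rest pad at the stand's left, 46 mm from the axis, looking along -y at the tin, 60 mm above the stand's origin; its post is 90 mm high. The keeper clamps the tin against it.
- tin: Plain closed dark steel tin, loose on the turntable, 90 mm across (too fat to grip), 100 mm high, 0.5 to 0.85 kg; origin at the centre of its underside, z up its axis. White paper label over a quarter of its side, centred on the tin's own -x; a 22 mm wide paper tongue runs from the label's middle up and 30 mm over the lid towards its centre. Thin: more than about 25 N dents it.
- tin_label (a point): Middle of the label on the tin's side, 45 mm from the tin's axis, 50 mm above its underside.
- tin_lid (a point): Centre of the lid's upper face, 100 mm above the tin's underside, about 125 to 130 mm above the bench; flat but out of level with the stand, so its edge height varies by a millimetre or so round the circle. Pressed near its edge (30 to 40 mm from the axis) with about 8 to 12 N, a fingertip moving round the axis carries tin and turntable along, with some slip. Stiff: 1 mm too low dents it; touch down at 5 mm/s or so.
- keeper (a joint): Travel of the keeper in m: 0 fully back, grows as it slides towards the stand's +y and the tin; its pad meets the tin at about 0.032 and the stop is at 0.037. Dark steel slide on the right (-y) of the stand; about 3 N of friction keeps it where it is left, no spring.
- keeper_pad (a point): Centre of the face of the keeper's 30 mm wide, 40 mm high rubber pad, looking along the stand's +y at the tin's axis, 60 mm above the stand's origin.
- keeper_plate (a point): Middle of the top edge of the keeper's upright push plate, 98 mm above the stand's origin, at the keeper's outer end 70 mm in -y from the pad face. The plate is 48 mm wide (stand's x), 10 mm thick (stand's y), its lower 71 mm free on the outside; it can be pushed on its outer face or pinched from above.
- bottle: White plastic bottle, 60 mm across, 170 mm high, black cap; bystander, origin under its centre.
- hammer: Hammer with wooden handle lying on the bench; bystander.
- tray: Empty dark steel parts tray 110 by 150 by 35 mm; bystander, origin under its centre.
Mind the look-alikes: they are no part of the job. Of the things that look like the tin, the smallest one is meant.

How it is judged:
On the way, in this order (a step that is already met when the one before it is completed fails the run):
1. the middle of the label faces the stand's front to within 10 degrees while the keeper is still back (less than 20 mm of travel) (x of tin_label in the frame of stand below -0.03 m and y of tin_label in the frame of stand between -0.008 and 0.008 m and angle between tin's own z axis and vertical below 0.05 rad and horizontal distance between tin and stand below 0.006 m and value of joint keeper below 0.02 m), for 0.3 s.
2. the keeper's pad bears on the tin (gap under 1.8 mm) with the label facing front (x of tin_label in the frame of stand below -0.03 m and y of tin_label in the frame of stand between -0.008 and 0.008 m and horizontal distance between keeper_pad and tin below 0.0468 m), for 0.2 s.
At the end, for the whole second after the job is handed in: The middle of the label is within 8 mm (10 degrees) of the stand's front line, the tin stands upright at rest in its place on the turntable (within 6 mm), and the keeper's pad bears on it (gap under 1.8 mm) (all of step 2 and angle between tin's own z axis and vertical below 0.05 rad and horizontal distance between tin and stand below 0.006 m and linear speed of tin below 0.01 m/s and angular speed of tin below 0.05 rad/s); the robot touches nothing.
It fails at once if the tin is pressed by the robot with more than 30 N (dented) (contact force between any of the fingers, the arm and tin above 30 N).
It fails at once if the keeper presses the tin with more than 30 N (dented) (contact force between keeper and tin above 30 N).
It fails at once if the tin is tipped (angle between tin's own z axis and vertical above 0.2 rad).
It fails at once if a bystander is moved more than 30 mm (distance of any of bottle, hammer, tray from where it was at the start of the episode above 0.03 m).
It also fails if it takes over 64 s, if anything falls off the work surface, if the arm or the gripper's body presses on something with over 40 N, if the wrist force passes 120 N, or if a joint passes its speed limit or range.

## Working session

There is one attempt and no reset: what is moved stays moved. The work goes in short steps, Python scripts to look and compute and a tool call to move; the robot and the scene stay as the last step left them, time stands still between calls to the robot, and variables do not carry over. Pictures are saved under pics/ and viewed, and the job is handed in when it is done.

Besides the shell and the picture viewer there is one more tool, called after "Call:" by a JSON object that holds its "api" and its "payload", one argument or row to a line. drive_tool: Moves the arm, as the interface text tells. Its arguments: {"type":"object","properties":{"series":{"type":"array","items":{"type":"array","items":{"type":"array","items":{"type":"number"}}}}},"required":["series"]}

```bash
mkdir -p pics; cat > h.py <<'E'
import numpy as np,cv2
from bench import robot
def snap(n):
    s=robot.snapshot(n); f=192/np.tan(np.radians(s['vertical_fov'])/2)
    R=cv2.Rodrigues(np.array(s['rvec'],float))[0]; t=np.array(s['tvec'],float).reshape(3)
    s.update(f=f,R=R,t=t,C=-R.T@t); return s
def ray(s,u,v,z):
    d=s['R'].T@np.array([(u-s['cx'])/s['f'],(v-s['cy'])/s['f'],1]); k=(z-s['C'][2])/d[2]; return s['C']+k*d
def cloud(s):
    v,u=np.mgrid[0:384,0:512]; d=s['depth']
    p=np.stack([(u-s['cx'])/s['f']*d,(v-s['cy'])/s['f']*d,d],-1)
    P=(p-s['t'])@s['R']; P[d<=0]=np.nan; return P
def proj(s,P):
    c=s['R']@np.array(P)+s['t']; return s['f']*c[0]/c[2]+s['cx'],s['f']*c[1]/c[2]+s['cy']
E
python3 - <<'E'
from h import *
o=robot.get_obs();print({k:np.round(v,3) for k,v in o.items()})
for n in['scene','top']:
    s=snap(n);cv2.imwrite(f'pics/{n}0.png',s['img']);print(n,s['C'],s['vertical_fov'],s['cx'],s['cy'],(s['depth']>0).mean(),s['R'])
E
```

```text
{'time': np.float64(0.0), 'joint_positions': array([-1.314,  0.088,  1.372, -0.   ,  1.684, -0.103]), 'qvel': array([ 0.001, -0.   ,  0.001, -0.   , -0.   ,  0.001]), 'joint_torque': array([-1.0000e-03, -3.4019e+01, -3.0243e+01,  7.2000e-02,  3.3000e-02,
       -0.0000e+00]), 'tool_pos': array([ 0.193, -0.514,  0.204]), 'ee_rot': array([-3.139, -0.   ,  0.36 ]), 'wrist_force': array([ 0.104,  0.318, -0.449]), 'wrist_torque': array([-0.013,  0.031,  0.001]), 'width': np.float64(0.094)}
scene [1.21391926 0.17742999 1.14878597] 49.29489868084821 252.49941032259383 197.95464047422368 0.9959716796875 [[-0.31364593  0.94951292  0.00717281]
 [ 0.78967494  0.26502773 -0.55332974]
 [-0.52729473 -0.16788543 -0.83293142]]
top [ 0.32418818 -0.02303672  1.49461672] 42.36712515383328 261.4880799859595 192.75963617450014 0.9961496988932291 [[-0.00903768 -0.99992248 -0.00856435]
 [-0.9879412   0.01025259 -0.15448968]
 [ 0.15456551  0.00706485 -0.98795728]]
```

View pics/scene0.png

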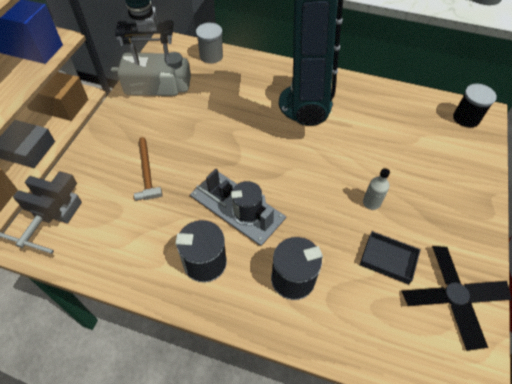

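View pics/top0.png

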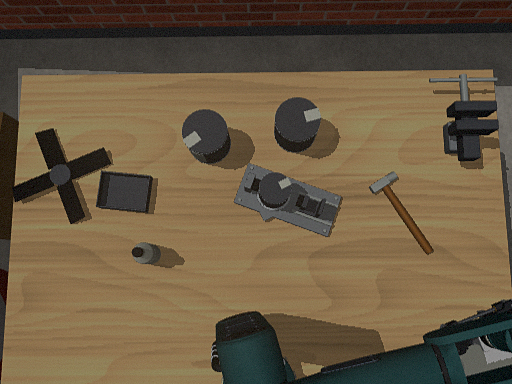

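Candidates in the scene view: (246,200) on the stand, and larger tins at (203,250) and (297,267). The stand's tin, at top (276,188), is the smallest. I'll check it in a close crop.

```bash
python3 - <<'E'
from h import *
s=snap('top');t=snap('scene')
a=cv2.resize(s['img'][150:250,220:355],None,fx=5.9,fy=5.9,interpolation=cv2.INTER_CUBIC)
b=cv2.resize(t['img'][160:250,180:295],None,fx=6.5,fy=6.5,interpolation=cv2.INTER_CUBIC)
cv2.imwrite('pics/ct.png',a);cv2.imwrite('pics/cs.png',b)
np.savez('top0.npz',img=s['img'],depth=s['depth'])
for n,q in(('top',s),('scene',t)):
    P=cloud(q);h=P[...,2]
    print(n,'bench z',np.nanmedian(h[(np.abs(P[...,0]-.45)<.05)&(np.abs(P[...,1]+.0)<.03)]))
P=cloud(s)
print(np.round(P[188,276],3))
c=P[188,276]
for q,n in((s,'top'),(t,'scene')):
    P=cloud(q); m=(np.hypot(P[...,0]-c[0],P[...,1]-c[1])<.052)&(P[...,2]>c[2]-.006)&(P[...,2]<c[2]+.01)
    pts=P[m]; print(n,len(pts),pts.min(0),pts.max(0))
    A=np.c_[pts[:,:2]-pts[:,:2].mean(0),np.ones(len(pts))];k=np.linalg.lstsq(A,pts[:,2],rcond=None)[0];print('plane',k,(A@k-pts[:,2]).std())
    (x,y),r=cv2.minEnclosingCircle(pts[:,:2].astype(np.float32));print('circ',x,y,r,'mean',pts.mean(0))
    v,u=np.nonzero(m);(x,y),r=cv2.minEnclosingCircle(np.c_[u,v].astype(np.float32));print('px',x,y,r)
E
```

```text
top bench z 8.581420960069791e-05
scene bench z 0.0002840919597306152
[ 0.551 -0.054  0.127]
top 816 [ 0.50858333 -0.09346431  0.12164576] [ 0.59741192 -0.00635022  0.13714433]
plane [-0.01613979  0.02436108  0.12881623] 0.0026814170619932007
circ 0.5531511306762695 -0.05033481866121292 0.045963551849126816 mean [ 0.55244259 -0.05011737  0.12881623]
px 274.74139404296875 187.36207580566406 16.230897903442383
scene 636 [ 0.51092871 -0.09655685  0.1217221 ] [ 0.60074551 -0.00623376  0.13548213]
plane [-0.01124198  0.01514667  0.12890726] 0.0021978300695107227
circ 0.5551784038543701 -0.05109125375747681 0.04634717479348183 mean [ 0.55764489 -0.05042123  0.12890726]
px 246.1999969482422 193.0 15.331117630004883
```

View pics/ct.png

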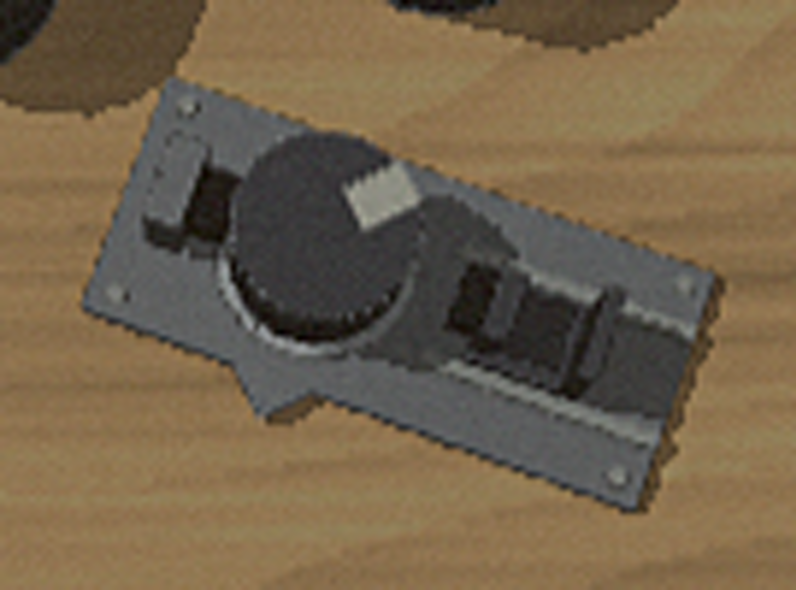

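View pics/cs.png

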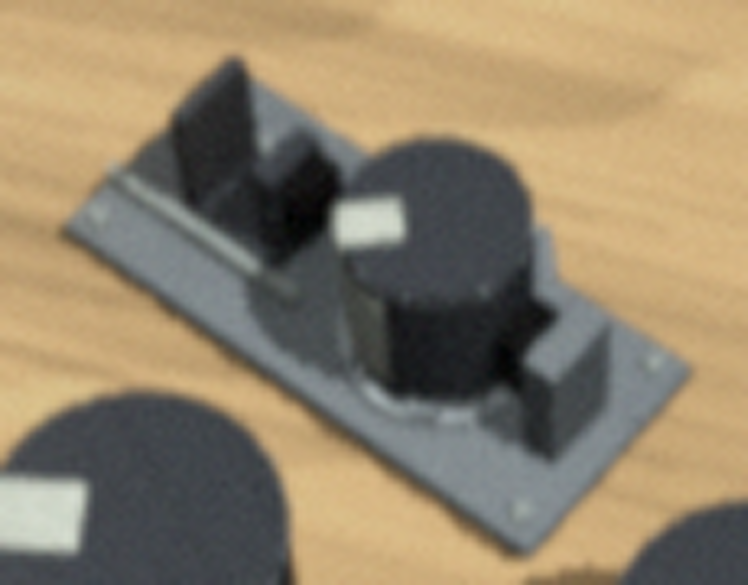

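The crops show the plate corners at top-crop (172,78), (720,272), (640,510) and (84,303), and the nose at (268,412). The tongue is at (383,197), pointing right and slightly back. The keeper is on the right, and its push plate's top edge is at about (597,340).

```bash
python3 - <<'E'
from h import *
s=snap('top');t=snap('scene')
def ct(U,V):return (U+.5)/5.9-.5+220,(V+.5)/5.9-.5+150
def cs(U,V):return (U+.5)/6.5-.5+180,(V+.5)/6.5-.5+160
def tri(a,b):
    A=[];B=[]
    for q,(u,v) in((s,a),(t,b)):
        d=ray(q,u,v,0)-q['C'];d/=np.linalg.norm(d);M=np.eye(3)-np.outer(d,d);A.append(M);B.append(M@q['C'])
    return np.linalg.lstsq(np.vstack(A),np.hstack(B),rcond=None)[0]
# corner correspondences: scene crop: right-back(65,232)?, left-back (528,552), left-front(690,370)
tc=dict(LB=(172,78),RB=(720,272),RF=(640,510),LF=(84,303),N=(268,412))
for k,v in dict(RB=(65,232),LB=(528,552),LF=(690,370)).items(): print(k,tri(ct(*tc[k]),cs(*v)))
C={k:ray(s,*ct(*v),.019)[:2] for k,v in tc.items()}
for k in C: print(k,C[k])
print([np.linalg.norm(C[a]-C[b]) for a,b in('LB RB','RB RF','RF LF','LF LB')] if 0 else [np.linalg.norm(C[a]-C[b]) for a,b in(('LB','RB'),('RB','RF'),('RF','LF'),('LF','LB'))])
yd=(C['LB']-C['RB']+C['LF']-C['RF']);yd/=np.linalg.norm(yd);xd=np.array([yd[1],-yd[0]])
mid=sum(C[k] for k in('LB','RB','RF','LF'))/4
ax=mid+yd*.045; print('axis',ax,'yaw',np.degrees(np.arctan2(xd[1],xd[0])),'xd',xd,'axis from nose',C['N']+.086*xd)
# lid and tongue
for q in(s,t):
    P=cloud(q);g=q['img'].mean(-1)
    m=(np.hypot(P[...,0]-ax[0],P[...,1]-ax[1])<.055)&(P[...,2]>.121)
    w=(m&(g>120)).astype(np.uint8);n,l,st,cc=cv2.connectedComponentsWithStats(w);print(st[1:].tolist(),cc[1:])
    i=1+np.argmax(st[1:,4]);tg=ray(q,*cc[i],.128)
    full=m.astype(np.uint8);cn=max(cv2.findContours(full,0,1)[0],key=cv2.contourArea)
    pts=np.array([ray(q,*p[0],.128)[:2] for p in cn],np.float32)
    e=cv2.fitEllipse(pts);lc=np.array(e[0]);print('lid',e,'tongue',tg)
    d=tg[:2]-lc;print('dist',np.linalg.norm(d),'ang',np.degrees(np.arctan2(d[1],d[0])), 'stand frame tongue rel lid', d@xd,d@yd,'lid rel axis',(lc-ax)@xd,(lc-ax)@yd)
    kp=[(P[...,2]>.085)&(P[...,2]<.12)&(np.hypot(P[...,0]-ax[0],P[...,1]-ax[1])<.19)][0]
    pp=P[kp];X=(pp[:,:2]-ax)@xd;Y=(pp[:,:2]-ax)@yd;j=(Y<-.06)&(np.abs(X)<.06)
    print('keeper hi',j.sum(),np.percentile(X[j],[0,5,50,95,100]),np.percentile(Y[j],[0,5,50,95,100]),np.percentile(pp[j,2],[5,50,95,100]))
    kp=(P[...,2]>.055)&(P[...,2]<.085);pp=P[kp];X=(pp[:,:2]-ax)@xd;Y=(pp[:,:2]-ax)@yd;j=(Y<-.05)&(np.abs(X)<.06)&(Y>-.2)
    print('mid',j.sum(),np.percentile(Y[j],[0,5,50,95,100]),np.percentile(pp[j,2],[5,50,95,100]))
E
```

```text
RB [ 0.54542345 -0.25443366  0.00420774]
LB [0.648701   0.02572539 0.01454689]
LF [0.53120003 0.07095832 0.0177205 ]
LB [0.64774391 0.02549704]
RB [ 0.54363684 -0.25341566]
RF [ 0.42290693 -0.20907222]
LF [0.53100107 0.07097157]
N [ 0.47428802 -0.02227955]
[np.float64(0.29770887744450464), np.float64(0.12861590638895273), np.float64(0.300181393811244), np.float64(0.12528697004376213)]
axis [ 0.55229369 -0.0494345 ] yaw -20.788672837307228 xd [ 0.93489586 -0.35492214] axis from nose [ 0.55468906 -0.05280285]
[[279, 177, 12, 11, 74]] [[284.35135135 182.52702703]]
lid ((0.5526351928710938, -0.050082117319107056), (0.08818749338388443, 0.08911258727312088), 61.240360260009766) tongue [ 0.56632886 -0.07754253  0.128     ]
dist 0.03068534886185043 ang -63.49597237706335 stand frame tongue rel lid 0.022548459393256098 -0.02081243891916914 lid rel axis 0.000549125570829111 -0.0004842431244667104
keeper hi 175 [-0.02432906 -0.01870753 -0.00089555  0.01761169  0.02458412] [-0.14714066 -0.14553024 -0.09700909 -0.0746714  -0.07231948] [0.085921   0.09384743 0.1084171  0.11969751]
mid 46 [-0.1451
[... 534 characters left out ...]
.5       ]
 [261.         189.        ]
 [236.54666667 193.74666667]]
lid ((0.5566865801811218, -0.05094759911298752), (0.08852241933345795, 0.09129900485277176), 102.82392883300781) tongue [ 0.56852389 -0.07756826  0.128     ]
dist 0.029133854313039748 ang -66.02689927710581 stand frame tongue rel lid 0.02051491360742939 -0.020686222149371145 lid rel axis 0.00464392945391916 0.0001445485981455806
keeper hi 174 [-0.01890985 -0.01548209  0.00446289  0.02571483  0.02785584] [-0.14744044 -0.14508817 -0.1347619  -0.07590505 -0.07094571] [0.08620847 0.09307422 0.10768434 0.11255874]
mid 156 [-0.14689134 -0.14002666 -0.09651269 -0.07160759 -0.07004414] [0.05665177 0.07101858 0.08442178 0.08496647]
```

```bash
cat >> h.py <<'E'
from scipy.spatial.transform import Rotation as Ro
AX=np.array([.5545,-.0505]); YAW=np.radians(-20.8)
def delta(pos,yaw):
    o=robot.get_obs();R=Ro.from_euler('xyz',o['ee_rot']);T=Ro.from_euler('xyz',[np.pi,0,yaw])
    print('rot',np.round((R.inv()*T).as_rotvec(),3),'shift cm',np.round(R.inv().apply(np.array(pos)-o['tool_pos'])*100,3),'now',np.round(o['tool_pos'],4),np.round(o['ee_rot'],4),np.round(o['wrist_force'],2),o['width'],o['time'])
E
python3 - <<'E'
from h import *
a=np.radians(159);p=AX+.035*np.array([np.cos(a),np.sin(a)])
delta([*p,.16],a)
E
```

```text
rot [-0.000e+00 -1.000e-03 -2.415e+00] shift cm [ 47.503 -33.055   4.537] now [ 0.1936 -0.5146  0.2051] [-3.1409e+00 -1.0000e-04  3.5980e-01] [ 0.88 -0.62 -0.33] 0.09413543305722272 0.3
```

Call:
{"api": "drive_tool", "payload": {
  "series": [
    [[0,0,-0.12,2.4,-1.65,0.2,0],[0,0,-0.24,4.8,-3.3,0.4,0],[0,0,-0.36,7.1,-5.0,0.7,0],[0,0,-0.48,9.5,-6.6,0.9,0],[0,0,-0.6,11.9,-8.3,1.1,0],[0,0,-0.72,14.3,-9.9,1.4,0],[0,0,-0.85,16.6,-11.6,1.6,0],[0,0,-0.97,19,-13.2,1.8,0],[0,0,-1.09,21.4,-14.9,2,0],[0,0,-1.21,23.8,-16.5,2.3,0],[0,0,-1.33,26.1,-18.2,2.5,0],[0,0,-1.45,28.5,-19.8,2.7,0],[0,0,-1.57,30.9,-21.5,2.9,0],[0,0,-1.69,33.3,-23.1,3.2,0],[0,0,-1.81,35.6,-24.8,3.4,0],[0,0,-1.93,38,-26.4,3.6,0],[0,0,-2.05,40.4,-28.1,3.9,0],[0,0,-2.17,42.8,-29.8,4.1,0],[0,0,-2.29,45.1,-31.4,4.3,0],[0,0,-2.415,47.5,-33.05,4.5,0]]
  ]
}}

```text
time: 2.3
tool_pos: [0.5223, -0.037, 0.1603]
ee_rot: [3.141, -0.0, 2.78]
wrist_force: [0.0, -0.4, -0.1]
width: 0.001
```

```bash
python3 - <<'E'
from h import *
a=np.radians(159);p=AX+.035*np.array([np.cos(a),np.sin(a)])
delta([*p,.16],a)
s=snap('top');cv2.imwrite('pics/t1.png',cv2.resize(s['img'][120:320,160:420],None,fx=3,fy=3))
for i in range(4):delta([*p,.16],a);robot.snapshot('top')
E
```

```text
rot [ 0.    -0.     0.005] shift cm [ 0.011 -0.11   0.028] now [ 0.5223 -0.037   0.1603] [ 3.1411e+00 -3.0000e-04  2.7799e+00] [ 0.03 -0.39 -0.06] 0.0009682609724391301 2.3
rot [ 0.004 -0.     0.012] shift cm [ 0.054 -0.5   -0.036] now [ 0.5241 -0.0335  0.1597] [ 3.1372e+00 -4.0000e-04  2.7868e+00] [ 0.43  2.41 -0.8 ] 0.0002739510245900011 2.35
rot [ 0.002 -0.001  0.005] shift cm [-0.002 -0.268 -0.033] now [ 0.5228 -0.0354  0.1597] [ 3.1400e+00 -1.4000e-03  2.7798e+00] [ 1.22 -0.28 -0.19] 0.0007100267446434346 2.4
rot [ 0.    -0.001  0.001] shift cm [-0.019 -0.099 -0.014] now [ 0.522  -0.037   0.1599] [ 3.1415e+00 -1.4000e-03  2.7764e+00] [-0.26 -0.28 -0.46] 0.0008998477056963877 2.45
rot [-0.    -0.001 -0.   ] shift cm [-0.021 -0.006  0.005] now [ 0.5217 -0.0378  0.1601] [-3.1414e+00 -1.2000e-03  2.7747e+00] [-0.33 -0.15 -0.58] 0.00042386681298813613 2.5
```

View pics/t1.png

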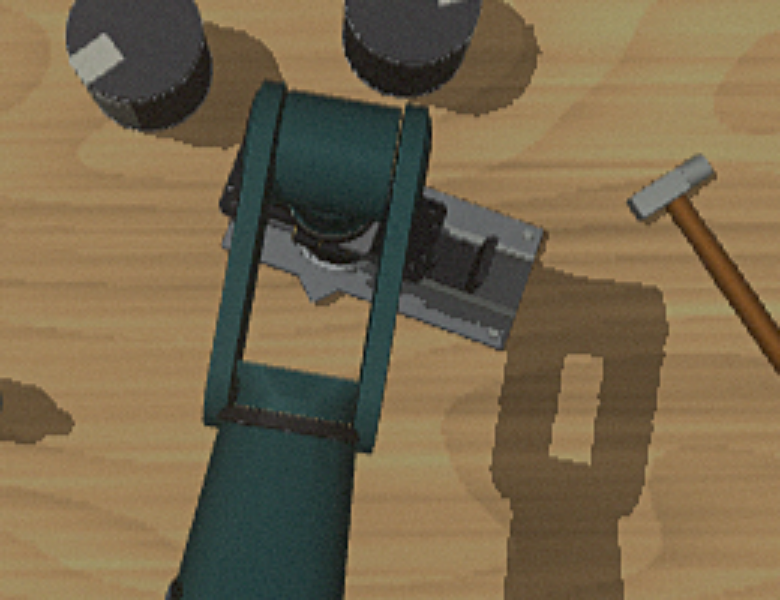

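The arm hides the stand in this view, so I'll now go down towards the lid and watch the force.

Call:
{"api": "drive_tool", "payload": {
  "series": [
    [[0,0,0,0,0,0.6,0],[0,0,0,0,0,1.2,0],[0,0,0,0,0,1.8,0],[0,0,0,0,0,2.3,0],[0,0,0,0,0,2.6,0],[0,0,0,0,0,2.7,0],[0,0,0,0,0,2.75,0],[0,0,0,0,0,2.8,0],[0,0,0,0,0,2.85,0],[0,0,0,0,0,2.9,0]]
  ]
}}

```text
time: 3.55
tool_pos: [0.5216, -0.0384, 0.1314]
ee_rot: [-3.142, -0.0, 2.774]
wrist_force: [-0.5, -0.3, 0.1]
width: 0.0002
```

Call:
{"api": "drive_tool", "payload": {
  "series": [
    [[0,0,0,0,0,0.05,0],[0,0,0,0,0,0.1,0],[0,0,0,0,0,0.15,0],[0,0,0,0,0,0.15,0]]
  ]
}}

```text
time: 3.95
tool_pos: [0.5216, -0.0383, 0.13]
ee_rot: [-3.142, -0.0, 2.774]
wrist_force: [-0.4, 0.7, -0.7]
width: 0.0003
```

Call:
{"api": "drive_tool", "payload": {
  "series": [
    [[0,0,0,0,0,0.05,0],[0,0,0,0,0,0.08,0],[0,0,0,0,0,0.08,0]]
  ]
}}

```text
time: 4.25
tool_pos: [0.5217, -0.0384, 0.1298]
ee_rot: [3.142, 0.0, 2.774]
wrist_force: [-1.5, -0.4, 3.8]
width: 0.0004
```

Call:
{"api": "drive_tool", "payload": {
  "series": [
    [[0,0,0,0,0,0.08,0],[0,0,0,0,0,0.1,0],[0,0,0,0,0,0.1,0]]
  ]
}}

```text
time: 4.55
tool_pos: [0.5217, -0.0384, 0.1298]
ee_rot: [3.141, 0.001, 2.774]
wrist_force: [-1.6, -0.2, 6.0]
width: 0.0002
```

Call:
{"api": "drive_tool", "payload": {
  "series": [
    [[0,0,0,0,0,0.12,0],[0,0,0,0,0,0.15,0],[0,0,0.035,-0.002,0.122,0.15,0],[0,0,0.07,-0.009,0.245,0.15,0],[0,0,0.105,-0.019,0.367,0.15,0],[0,0,0.14,-0.034,0.488,0.15,0],[0,0,0.175,-0.053,0.609,0.15,0],[0,0,0.21,-0.077,0.73,0.15,0],[0,0,0.245,-0.104,0.849,0.15,0],[0,0,0.28,-0.136,0.967,0.15,0],[0,0,0.315,-0.172,1.084,0.15,0],[0,0,0.35,-0.212,1.2,0.15,0],[0,0,0.35,-0.212,1.2,0.15,0]]
  ]
}}

```text
time: 5.85
tool_pos: [0.528, -0.028, 0.13]
ee_rot: [3.141, 0.002, 2.423]
wrist_force: [-3.9, 0.2, 8.6]
width: 0.0004
```

```bash
cat >> h.py <<'E'
def lab(name):
    XD=np.array([np.cos(YAW),np.sin(YAW)]);YD=np.array([-XD[1],XD[0]])
    for n in('top','scene'):
        q=snap(n);P=cloud(q);g=q['img'].mean(-1);hsv=cv2.cvtColor(q['img'],cv2.COLOR_BGR2HSV)
        w=((np.hypot(P[...,0]-AX[0],P[...,1]-AX[1])<.05)&(P[...,2]>.121)&(P[...,2]<.14)&(g>110)&(hsv[...,1]<60)).astype(np.uint8)
        N,l,st,cc=cv2.connectedComponentsWithStats(w)
        if N>1:
            i=1+np.argmax(st[1:,4]);t=ray(q,*cc[i],.1285)[:2]-AX
            print(n,'area',st[i,4],'px',cc[i],'r',np.linalg.norm(t),'off front deg (ccw+)',(np.degrees(np.arctan2(t[1],t[0])-YAW)-180+180)%360-180,'stand',t@XD,t@YD)
        u,v=map(int,proj(q,[*AX,.1]));a=q['img'][max(0,v-60):v+60,max(0,u-75):u+75]
        cv2.imwrite(f'pics/{name}_{n}.png',cv2.resize(a,None,fx=4,fy=4,interpolation=cv2.INTER_CUBIC))
E
python3 - <<'E'
from h import *
lab('l1');o=robot.get_obs();d=o['tool_pos'][:2]-AX;print(o['time'],np.hypot(*d),np.degrees(np.arctan2(d[1],d[0])),np.degrees(o['ee_rot'][2]),o['joint_positions'])
E
```

```text
scene area 66 px [236.04545455 191.09090909] r 0.03205699699806494 off front deg (ccw+) 121.3299203099217 stand 0.016668524336277434 -0.02738268345113151
5.95 0.03471132227902143 139.6739429203529 138.87567227563392 [-1.60060665e-01  6.59997329e-02  1.54357324e+00 -3.45726786e-04
  1.53024270e+00 -1.01308891e+00]
```

View pics/l1_scene.png

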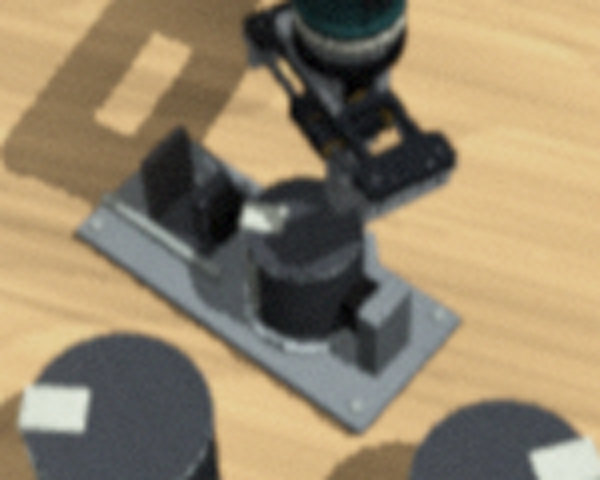

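It turned about 17° for the 20° commanded, at 8.6 N. I'll carry on the same way.

Call:
{"api": "drive_tool", "payload": {
  "series": [
    [[0,0,0,0,0,0.16,0],[0,0,0.035,-0.002,0.122,0.16,0],[0,0,0.07,-0.009,0.245,0.16,0],[0,0,0.105,-0.019,0.367,0.16,0],[0,0,0.14,-0.034,0.488,0.16,0],[0,0,0.175,-0.053,0.609,0.16,0],[0,0,0.21,-0.077,0.73,0.16,0],[0,0,0.245,-0.104,0.849,0.16,0],[0,0,0.28,-0.136,0.967,0.16,0],[0,0,0.315,-0.172,1.084,0.16,0],[0,0,0.35,-0.212,1.2,0.16,0],[0,0,0.385,-0.256,1.314,0.16,0],[0,0,0.42,-0.304,1.427,0.16,0],[0,0,0.455,-0.356,1.538,0.16,0],[0,0,0.49,-0.412,1.647,0.16,0],[0,0,0.525,-0.471,1.754,0.16,0],[0,0,0.56,-0.534,1.859,0.16,0],[0,0,0.595,-0.602,1.962,0.16,0],[0,0,0.63,-0.672,2.062,0.16,0],[0,0,0.63,-0.672,2.062,0.16,0]]
  ]
}}

```text
time: 7.95
tool_pos: [0.5472, -0.017, 0.1301]
ee_rot: [3.138, 0.002, 1.793]
wrist_force: [-3.1, 0.6, 7.7]
width: 0.0004
```

```bash
python3 - <<'E'
from h import *
lab('l2');o=robot.get_obs();d=o['tool_pos'][:2]-AX;print(o['time'],np.hypot(*d),np.degrees(np.arctan2(d[1],d[0])),np.degrees(o['ee_rot'][2]),o['tool_pos'],o['wrist_force'])
E
```

```text
scene area 47 px [238.95744681 185.70212766] r 0.033507588208723495 off front deg (ccw+) 83.61511656522168 stand -0.0037262696073617745 -0.03329975048523093
8.05 0.034314833772710024 102.30543065646337 102.77909000330988 [ 0.54718672 -0.01697354  0.13013034] [-1.79317869 -0.59800471  8.74269971]
```

Call:
{"api": "drive_tool", "payload": {
  "series": [
    [[0,0,0,0,0,0.16,0],[0,0,0.035,-0.002,0.122,0.16,0],[0,0,0.07,-0.009,0.245,0.16,0],[0,0,0.105,-0.019,0.367,0.16,0],[0,0,0.14,-0.034,0.488,0.16,0],[0,0,0.175,-0.053,0.609,0.16,0],[0,0,0.21,-0.077,0.73,0.16,0],[0,0,0.245,-0.104,0.849,0.16,0],[0,0,0.28,-0.136,0.967,0.16,0],[0,0,0.315,-0.172,1.084,0.16,0],[0,0,0.35,-0.212,1.2,0.16,0],[0,0,0.385,-0.256,1.314,0.16,0],[0,0,0.42,-0.304,1.427,0.16,0],[0,0,0.455,-0.356,1.538,0.16,0],[0,0,0.49,-0.412,1.647,0.16,0],[0,0,0.525,-0.471,1.754,0.16,0],[0,0,0.56,-0.534,1.859,0.16,0],[0,0,0.595,-0.602,1.962,0.16,0],[0,0,0.63,-0.672,2.062,0.16,0],[0,0,0.63,-0.672,2.062,0.16,0]]
  ]
}}

```text
time: 10.05
tool_pos: [0.5689, -0.0195, 0.1299]
ee_rot: [3.137, 0.0, 1.163]
wrist_force: [-2.3, -1.6, 6.7]
width: 0.0004
```

```bash
python3 - <<'E'
from h import *
lab('l3');o=robot.get_obs();d=o['tool_pos'][:2]-AX;print(o['time'],np.hypot(*d),np.degrees(np.arctan2(d[1],d[0])),np.degrees(o['ee_rot'][2]),o['tool_pos'],o['wrist_force'])
E
```

```text
top area 11 px [275.         194.72727273] r 0.022531503717564502 off front deg (ccw+) 21.810091026307703 stand -0.02091870784211671 -0.00837116013410255
scene area 17 px [244.58823529 182.64705882] r 0.0358437719962987 off front deg (ccw+) 50.03994708850644 stand -0.023020783036153465 -0.02747397931361593
10.15 0.0341753852964329 65.06128228627135 66.66980935975499 [ 0.56891001 -0.01951115  0.12989877] [-2.12759946 -0.57163471  7.01817908]
```

View pics/l3_scene.png

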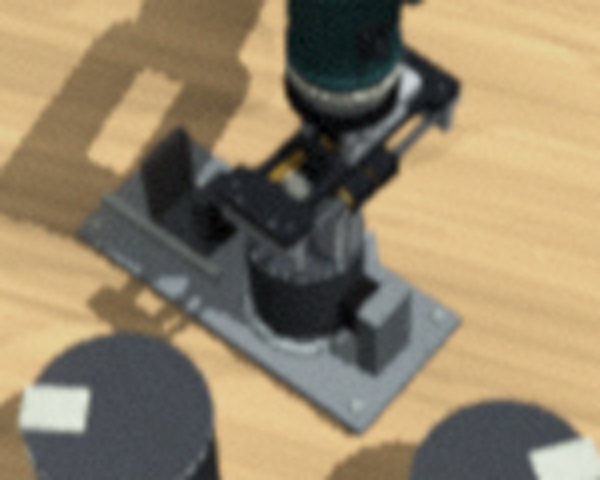

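The gripper now hides the tongue, with roughly 47° left by reckoning. I'll do another 36°, then lift and look.

Call:
{"api": "drive_tool", "payload": {
  "series": [
    [[0,0,0,0,0,0.17,0],[0,0,0.035,-0.002,0.122,0.17,0],[0,0,0.07,-0.009,0.245,0.17,0],[0,0,0.105,-0.019,0.367,0.17,0],[0,0,0.14,-0.034,0.488,0.17,0],[0,0,0.175,-0.053,0.609,0.17,0],[0,0,0.21,-0.077,0.73,0.17,0],[0,0,0.245,-0.104,0.849,0.17,0],[0,0,0.28,-0.136,0.967,0.17,0],[0,0,0.315,-0.172,1.084,0.17,0],[0,0,0.35,-0.212,1.2,0.17,0],[0,0,0.385,-0.256,1.314,0.17,0],[0,0,0.42,-0.304,1.427,0.17,0],[0,0,0.455,-0.356,1.538,0.17,0],[0,0,0.49,-0.412,1.647,0.17,0],[0,0,0.525,-0.471,1.754,0.17,0],[0,0,0.56,-0.534,1.859,0.17,0],[0,0,0.595,-0.602,1.962,0.17,0],[0,0,0.63,-0.672,2.062,0.17,0],[0,0,0.63,-0.672,2.062,0.17,0]]
  ]
}}

```text
time: 12.15
tool_pos: [0.585, -0.0339, 0.1294]
ee_rot: [3.137, -0.003, 0.533]
wrist_force: [-2.8, 0.2, 6.5]
width: 0.0002
```

```bash
python3 - <<'E'
from h import *
lab('l4');o=robot.get_obs();d=o['tool_pos'][:2]-AX;print(o['time'],np.hypot(*d),np.degrees(np.arctan2(d[1],d[0])),np.degrees(o['ee_rot'][2]),o['tool_pos'],o['wrist_force'])
E
```

```text
top area 1 px [261. 196.] r 0.046443631455297 off front deg (ccw+) -35.58206173215777 stand -0.03777181468184127 0.02702408034320674
12.25 0.034704709767525044 28.67839524454427 30.57372481721654 [ 0.58494739 -0.03384546  0.1294408 ] [-3.03249467  0.68002048  6.79517742]
```

View pics/l4_top.png

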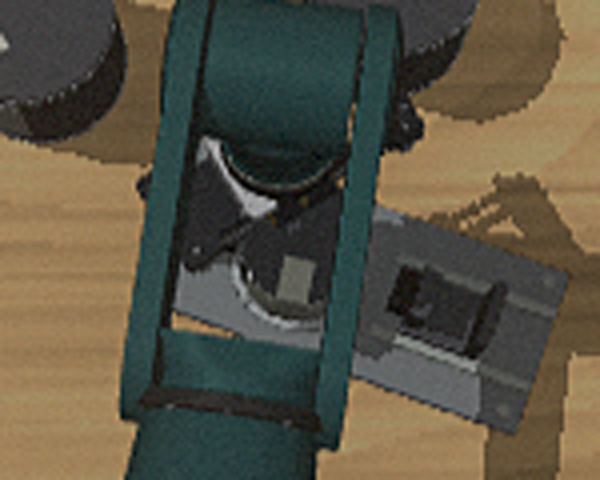

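View pics/l4_scene.png

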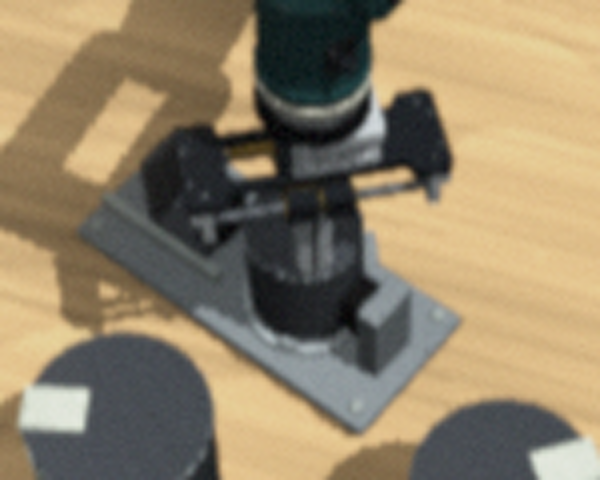

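The top picture shows the tongue in shade at crop (296,280), with a few degrees still to go. I'll measure it with a lower threshold.

```bash
sed -i "s/def lab(name):/def lab(name,thr=110):/; s/g>110/g>thr/" h.py; python3 - <<'E'
from h import *
for th in (70,80,90): lab('l5',th)
E
```

```text
top area 88 px [272.38636364 197.64772727] r 0.03146948950053362 off front deg (ccw+) 7.9622518957111765 stand -0.031166109304813044 -0.004359174259494739
scene area 59 px [252.47457627 202.6779661 ] r 0.040018873703617105 off front deg (ccw+) -116.02749922160854 stand 0.017560380797659442 0.03596030142736918
top area 80 px [272.275  197.6625] r 0.03157734594270256 off front deg (ccw+) 7.427998470436336 stand -0.0313123522033546 -0.00408232486191242
scene area 20 px [252.65 202.9 ] r 0.04092853093130859 off front deg (ccw+) -115.83186507657561 stand 0.017833860193758128 0.036838812070757294
top area 73 px [272.42465753 197.52054795] r 0.03109674007783974 off front deg (ccw+) 8.015744742411158 stand -0.030792918301161428 -0.004336291729891095
scene area 9 px [252. 204.] r 0.04370421602622895 off front deg (ccw+) -120.19147674325521 stand 0.021978473181556032 0.03777572256191679
```

Call:
{"api": "drive_tool", "payload": {
  "series": [
    [[0,0,0,0,0,0.17,0],[0,0,0.035,-0.002,0.122,0.17,0],[0,0,0.07,-0.009,0.245,0.17,0],[0,0,0.105,-0.019,0.367,0.17,0],[0,0,0.14,-0.034,0.488,0.17,0],[0,0,0.14,-0.034,0.488,0.1,0],[0,0,0.14,-0.034,0.488,0,0],[0,0,0.14,-0.034,0.488,-0.3,0],[0,0,0.14,-0.034,0.488,-1,0],[0,0,0.14,-0.034,0.488,-3,0],[0,0,0.14,-0.034,0.488,-6,0],[0,0,0.14,-0.034,0.488,-9,0],[0,0,0.14,-0.034,0.488,-9,0]]
  ]
}}

```text
time: 13.85
tool_pos: [0.5892, -0.0384, 0.2253]
ee_rot: [3.132, -0.012, 0.394]
wrist_force: [1.0, -0.8, 1.0]
width: 0.0005
```

```bash
python3 - <<'E'
from h import *
print(robot.get_obs()['joint_positions'])
delta([.5,-.3,.2],.364)
E
```

```text
[-1.60266477e-01  1.62966851e-01  1.24771598e+00 -1.45579014e-03
  1.71534651e+00  1.01664472e+00]
rot [ 0.009 -0.013  0.03 ] shift cm [-18.301  20.712   2.5  ] now [ 0.5892 -0.0384  0.2253] [ 3.1322 -0.0125  0.3937] [ 1.02 -0.82  1.02] 0.00047779839452610903 13.85
```

```bash
python3 - <<'E'
from h import *
yd=np.array([-np.sin(YAW),np.cos(YAW)]);p=AX-yd*.185;print(p)
delta([*p,.18],YAW+np.pi/2)
E
```

```text
[ 0.48880521 -0.22344275]
rot [ 0.014 -0.008 -0.814] shift cm [-16.423  13.194   4.453] now [ 0.5892 -0.0384  0.2253] [ 3.1322 -0.0125  0.3937] [ 1.02 -0.82  1.02] 0.00047779839452610903 13.85
```

Call:
{"api": "drive_tool", "payload": {
  "series": [
    [[0.001,-0.001,-0.08,-1.6,1.3,0.4,0],[0.003,-0.002,-0.16,-3.3,2.6,0.8,0],[0.004,-0.002,-0.24,-4.9,4,1.2,0],[0.006,-0.003,-0.33,-6.6,5.3,1.6,0],[0.007,-0.004,-0.41,-8.2,6.6,2,0],[0.008,-0.005,-0.49,-9.9,7.9,2.4,0],[0.01,-0.006,-0.57,-11.5,9.2,3,0],[0.011,-0.006,-0.65,-13.1,10.6,3.5,0],[0.013,-0.007,-0.73,-14.8,11.9,4,0],[0.014,-0.008,-0.814,-16.4,13.2,4.4,0],[0.014,-0.008,-0.814,-16.4,13.2,4.4,0]]
  ]
}}

```text
time: 14.95
tool_pos: [0.4875, -0.2248, 0.1786]
ee_rot: [-3.138, 0.0, 1.205]
wrist_force: [0.2, 0.6, 0.1]
width: 0.0003
```

```bash
python3 - <<'E'
from h import *
lab('l6');lab('l6',90)
yd=np.array([-np.sin(YAW),np.cos(YAW)]);xd=np.array([yd[1],-yd[0]])
for n in('top','scene'):
    q=snap(n);P=cloud(q)
    pp=P.reshape(-1,3);X=(pp[:,:2]-AX)@xd;Y=(pp[:,:2]-AX)@yd
    for zl,zh in((.122,.134),(.1,.115),(.09,.1)):
        lim=(np.abs(X)<.05)&(pp[:,2]>zl)&(pp[:,2]<zh)
        j=lim&(np.hypot(X,Y)<.052) if zl>.12 else lim&(Y<-.11)&(Y>-.17)
        if j.sum(): print(n,zl,j.sum(),'X',np.percentile(X[j],[1,50,99]),'Y',np.percentile(Y[j],[1,50,99]),np.median(pp[j,2]))
delta([*(AX-yd*.185),.07],YAW+np.pi/2)
E
```

```text
top area 86 px [271.1744186  197.31395349] r 0.03146184007030823 off front deg (ccw+) 1.5801551851069462 stand -0.03144987594886652 -0.0008675732882931718
scene area 83 px [252.55421687 186.03614458] r 0.02854471954187085 off front deg (ccw+) 2.3256128333096058 stand -0.028521208832981346 -0.0011583006645643592
top area 93 px [271.20430108 197.59139785] r 0.032177733636147544 off front deg (ccw+) 2.1627475579024633 stand -0.03215481228127112 -0.0012143266097212836
scene area 99 px [252.83838384 186.36363636] r 0.028132097117204092 off front deg (ccw+) -0.5095910049244594 stand -0.028130984444353038 0.00025020472291725396
top 0.122 777 X [-0.04504359 -0.00149256  0.04017057] Y [-0.04221496 -0.00116907  0.04192884] 0.12889324139233513
top 0.1 16 X [-0.00920591  0.01202455  0.02110335] Y [-0.14185505 -0.13808089 -0.13649338] 0.10577169629177773
top 0.09 4 X [-0.01525336 -0.00080763  0.01274619] Y [-0.13688477 -0.13667573 -0.1365885 ] 0.0918426389900226
scene 0.122 634 X [-0.04215629  0.00270047  0.04477271] Y [-0.04303021  0.00096914  0.04316537] 0.12898300905603016
scene 0.1 47 X [-0.02209932  0.00052642  0.02456122] Y [-0.14704246 -0.14046319 -0.13592843] 0.1058070796276825
scene 0.09 26 X [-0.01994117  0.01004436  0.02454588] Y [-0.14682691 -0.13860113 -0.1360144 ] 0.09586797072516257
rot [ 0.    -0.     0.001] shift cm [-0.105 -0.05  11.07 ] now [ 0.4896 -0.2226  0.1807] [ 3.1411e+00 -2.0000e-04  1.2084e+00] [-1.04 -0.77  0.31] 0.0001755948707903372 15.25
```

View pics/l6_top.png

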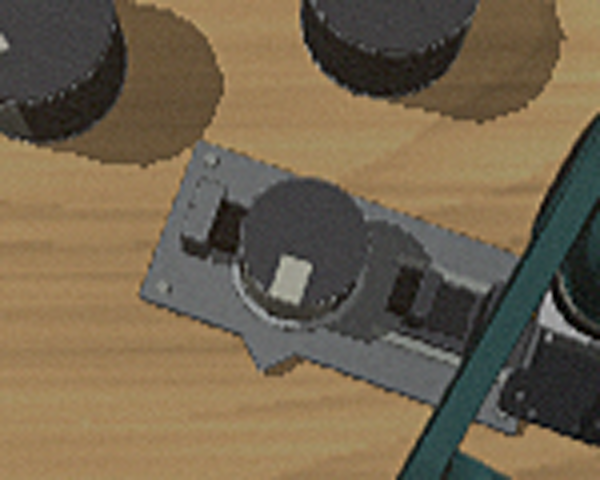

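View pics/l6_scene.png

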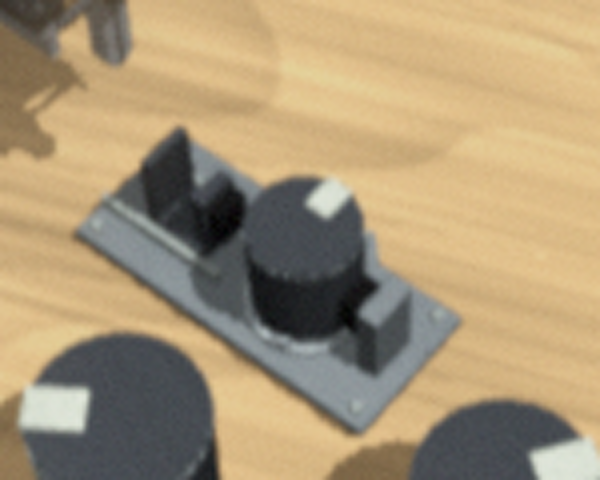

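The tongue is now within about 2° of the front in both views (label y about -1 mm), and the keeper is still back. Its outer plate face is at stand y ≈ -0.147. Next I lower the fingers outside it.

Call:
{"api": "drive_tool", "payload": {
  "series": [
    [[0,0,0,0,0,1.5,0],[0,0,0,-0.1,0,4,0],[0,0,0,-0.1,0,7,0],[0,0,0,-0.1,0,9.5,0],[0,0,0,-0.1,0,11,0],[0,0,0,-0.1,0,11,0],[0,0,0,1,0,11,0],[0,0,0,2,0,11,0],[0,0,0,2.3,0,11,0],[0,0,0,2.4,0,11,0],[0,0,0,2.4,0,11,0]]
  ]
}}

```text
time: 16.35
tool_pos: [0.4986, -0.2001, 0.0714]
ee_rot: [3.14, 0.0, 1.209]
wrist_force: [0.3, -0.1, -0.2]
width: 0.0005
```

```bash
python3 - <<'E'
from h import *
o=robot.get_obs();d=o['tool_pos'][:2]-AX;yd=np.array([-np.sin(YAW),np.cos(YAW)]);print('Y',d@yd,'X',d@[yd[1],-yd[0]],o['wrist_force'])
E
```

```text
Y -0.15966149204471225 X 0.000886868224189454 [ 0.26793276 -0.10176965 -0.24029773]
```

Call:
{"api": "drive_tool", "payload": {
  "series": [
    [[0,0,0,0.1,0,0,0],[0,0,0,0.25,0,0,0],[0,0,0,0.4,0,0,0],[0,0,0,0.55,0,0,0],[0,0,0,0.7,0,0,0],[0,0,0,0.85,0,0,0],[0,0,0,1,0,0,0],[0,0,0,1.15,0,0,0],[0,0,0,1.3,0,0,0],[0,0,0,1.45,0,0,0],[0,0,0,1.6,0,0,0],[0,0,0,1.75,0,0,0],[0,0,0,1.9,0,0,0],[0,0,0,2.05,0,0,0],[0,0,0,2.2,0,0,0],[0,0,0,2.35,0,0,0],[0,0,0,2.5,0,0,0],[0,0,0,2.65,0,0,0],[0,0,0,2.8,0,0,0]]
  ]
}}

```text
time: 18.25
tool_pos: [0.5087, -0.1738, 0.0715]
ee_rot: [3.139, 0.0, 1.209]
wrist_force: [-0.4, -2.5, 2.3]
width: 0.0005
```

```bash
python3 - <<'E'
from h import *
o=robot.get_obs();d=o['tool_pos'][:2]-AX;yd=np.array([-np.sin(YAW),np.cos(YAW)]);print('Y',d@yd,'X',d@[yd[1],-yd[0]],o['wrist_force'],o['wrist_force'][:2]@yd)
lab('l7')
E
```

```text
Y -0.13153955895784114 X 0.0009953592953589295 [-0.37104174 -2.52034396  2.34946239] -2.4878417462125197
top area 86 px [271.1744186  197.31395349] r 0.03146184007030823 off front deg (ccw+) 1.5801551851069462 stand -0.03144987594886652 -0.0008675732882931718
scene area 85 px [252.61176471 186.09411765] r 0.028479788183684133 off front deg (ccw+) 1.795122251038066 stand -0.028465811181645463 -0.0008921483948439052
```

View pics/l7_scene.png

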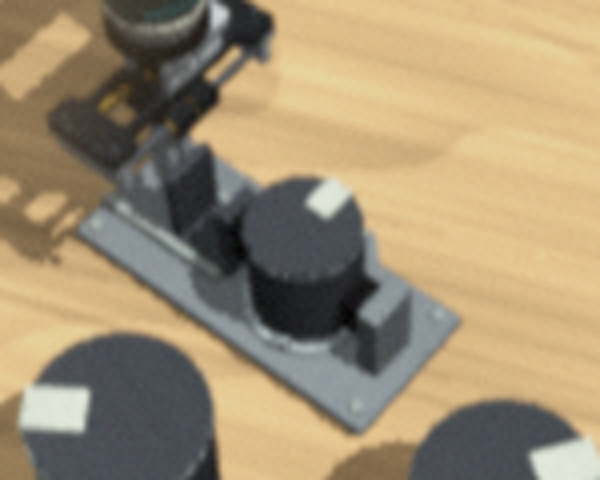

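The keeper is sliding at about 3 N friction. I'll go slowly now and watch for the force to rise.

Call:
{"api": "drive_tool", "payload": {
  "series": [
    [[0,0,0,0.1,0,0,0],[0,0,0,0.2,0,0,0],[0,0,0,0.3,0,0,0],[0,0,0,0.4,0,0,0],[0,0,0,0.5,0,0,0],[0,0,0,0.55,0,0,0]]
  ]
}}

```text
time: 18.95
tool_pos: [0.5097, -0.1709, 0.0714]
ee_rot: [3.14, 0.005, 1.209]
wrist_force: [-3.5, -9.7, 2.1]
width: -0.0001
```

Call:
{"api": "drive_tool", "payload": {
  "series": [
    [[0,0,0,0.05,0,0,0],[0,0,0,0.1,0,0,0],[0,0,0,0.13,0,0,0],[0,0,0,0.13,0,0,0]]
  ]
}}

```text
time: 19.35
tool_pos: [0.5096, -0.1711, 0.0714]
ee_rot: [3.14, 0.008, 1.208]
wrist_force: [-1.9, -6.3, 2.9]
width: 0.0007
```

```bash
python3 - <<'E'
from h import *
o=robot.get_obs();d=o['tool_pos'][:2]-AX;yd=np.array([-np.sin(YAW),np.cos(YAW)]);xd=np.array([yd[1],-yd[0]]);print('Y',d@yd,'X',d@xd,o['wrist_force'],o['wrist_force'][:2]@yd)
lab('l8')
q=snap('scene');P=cloud(q).reshape(-1,3);X=(P[:,:2]-AX)@xd;Y=(P[:,:2]-AX)@yd
j=(np.abs(X)<.035)&(P[:,2]>.1)&(P[:,2]<.115)&(Y<-.07)&(Y>-.13);print('plate',j.sum(),np.percentile(Y[j],[1,10,50,90,99]))
E
```

```text
Y -0.12869807668799893 X 0.0008238455674705308 [-1.8533299  -6.34050167  2.8686373 ] -6.585394115073757
top area 84 px [270.83333333 197.16666667] r 0.03138909132293071 off front deg (ccw+) -0.30470183372924 stand -0.03138864745619914 0.0001669279776642262
scene area 85 px [252.90588235 186.35294118] r 0.02829154054204581 off front deg (ccw+) -0.772132125550911 stand -0.028288971578108557 0.0003812522723711969
plate 68 [-0.12841369 -0.12090701 -0.11438108 -0.1087023  -0.10733494]
```

View pics/l8_scene.png

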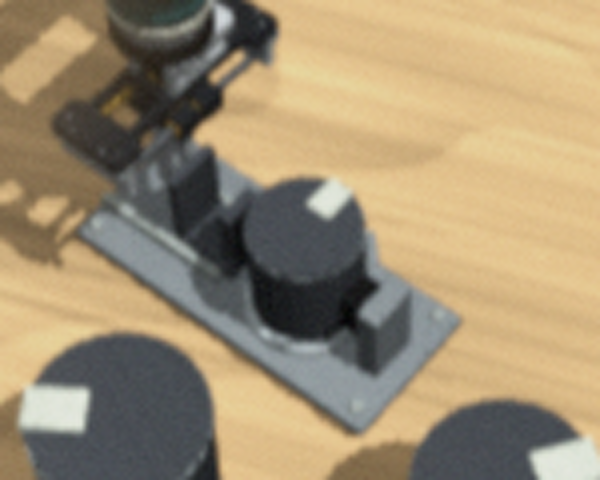

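View pics/l8_top.png

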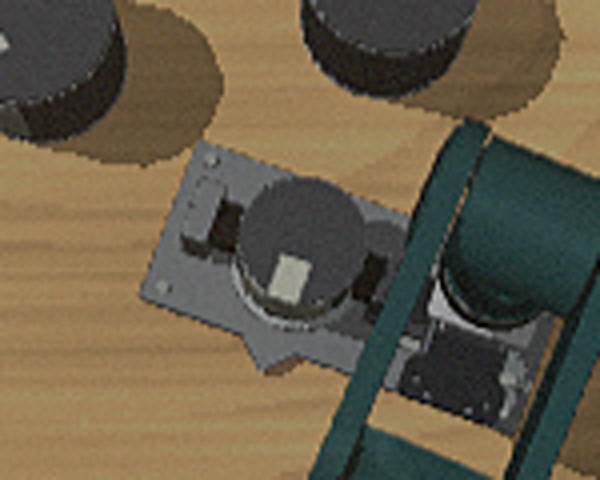

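The tongue moved about 1 mm towards +y, so the pad has reached the tin. I'll firm it up slightly.

Call:
{"api": "drive_tool", "payload": {
  "series": [
    [[0,0,0,0.1,0,0,0],[0,0,0,0.15,0,0,0],[0,0,0,0.2,0,0,0],[0,0,0,0.2,0,0,0],[0,0,0,0.2,0,0,0]]
  ]
}}

```text
time: 20.0
tool_pos: [0.5095, -0.1712, 0.0715]
ee_rot: [3.14, 0.012, 1.208]
wrist_force: [-3.1, -7.9, 1.7]
width: 0.0005
```

Call:
{"api": "drive_tool", "payload": {
  "series": [
    [[0,0,0,0.15,0,0,0],[0,0,0,0.22,0,0,0],[0,0,0,0.28,0,0,0],[0,0,0,0.3,0,0,0],[0,0,0,0.3,0,0,0]]
  ]
}}

```text
time: 20.5
tool_pos: [0.5095, -0.1714, 0.0715]
ee_rot: [3.14, 0.019, 1.207]
wrist_force: [-3.3, -9.9, 2.5]
width: 0.0005
```

```bash
python3 - <<'E'
from h import *
lab('l9')
E
```

```text
top area 84 px [270.83333333 197.16666667] r 0.03138909132293071 off front deg (ccw+) -0.30470183372924 stand -0.03138864745619914 0.0001669279776642262
scene area 82 px [252.90243902 186.19512195] r 0.028729631392732765 off front deg (ccw+) -0.021072653889063986 stand -0.028729629449641244 1.0566390233198691e-05
```

The keeper is firmly seated at about 10 N with no further movement. Now I back off and look.

Call:
{"api": "drive_tool", "payload": {
  "series": [
    [[0,0,0,-0.1,0,0,0],[0,0,0,-0.5,0,0,0],[0,0,0,-1.5,0,0,0],[0,0,0,-3,0,0,0],[0,0,0,-5,0,-1,0],[0,0,0,-6,0,-4,0],[0,0,0,-8,0,-8,0],[0,0,0,-12,0,-11,0],[0,0,0,-16,0,-13,0],[0,0,0,-20,0,-14,0],[0,0,0,-20,0,-14,0],[0,0,0,-20,0,-14,0]]
  ]
}}

```text
time: 21.8
tool_pos: [0.4382, -0.3566, 0.2149]
ee_rot: [3.141, 0.017, 1.204]
wrist_force: [0.2, 0.5, 0.5]
width: 0.0004
```

```bash
python3 - <<'E'
from h import *
lab('l10')
q=snap('top');P=cloud(q)
c=np.array([P[v,u] for u,v in[(145,254),(127,192),(400,215)]]);print(c)
E
```

```text
top area 84 px [270.83333333 197.16666667] r 0.03138909132293071 off front deg (ccw+) -0.30470183372924 stand -0.03138864745619914 0.0001669279776642262
scene area 80 px [252.85  186.175] r 0.028687854922621308 off front deg (ccw+) 0.3128375603394602 stand -0.028687427301136353 -0.00015663621351466367
[[ 0.37131046  0.30879789  0.12464308]
 [ 0.56332902  0.39704821  0.00819233]
 [ 0.42135053 -0.26847982  0.59481327]]
```

View pics/l10_top.png

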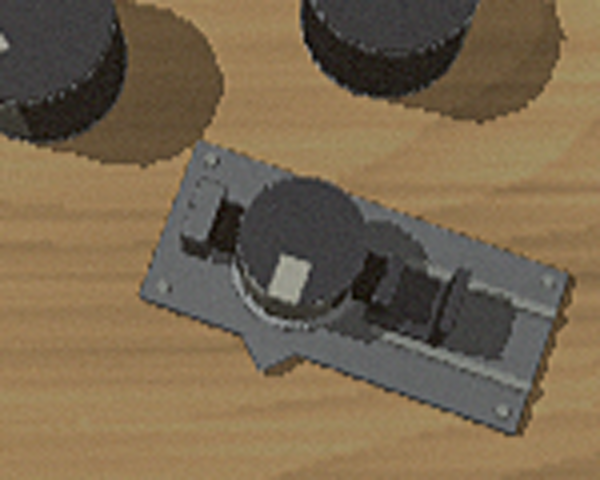

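View pics/l10_scene.png

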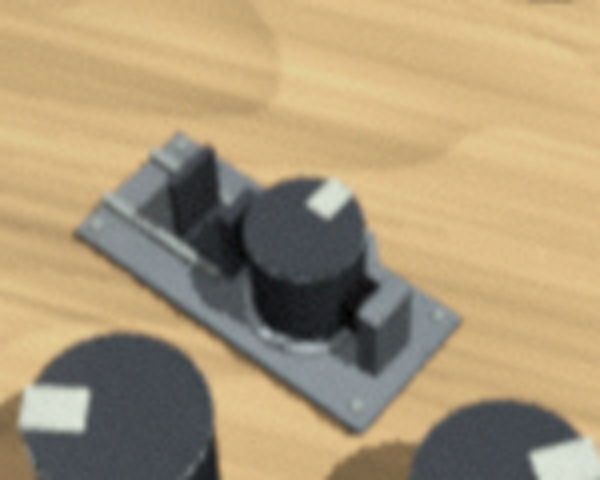

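The tongue lies on the front line, the pad's dark block touches the tin, and the arm is clear. One numeric check of the keeper's travel follows.

```bash
python3 - <<'E'
from h import *
yd=np.array([-np.sin(YAW),np.cos(YAW)]);xd=np.array([yd[1],-yd[0]])
for n in('scene','top'):
    q=snap(n);P=cloud(q).reshape(-1,3);X=(P[:,:2]-AX)@xd;Y=(P[:,:2]-AX)@yd
    j=(np.abs(X)<.03)&(P[:,2]>.095)&(P[:,2]<.115)&(Y<-.09)&(Y>-.16);print(n,j.sum(),np.percentile(Y[j],[0,5,50,95,100]))
    l=(np.hypot(X,Y)<.055)&(P[:,2]>.122);print('lid',(X[l].min()+X[l].max())/2,(Y[l].min()+Y[l].max())/2)
    # gap depth between pad and lid at x~0, z profile
    for y in np.arange(-.075,-.035,.004):
        k=(np.abs(X)<.012)&(np.abs(Y-y)<.002);print(round(y,3),np.round(np.percentile(P[k,2],[10,50,90]),3) if k.sum() else None,end=' ')
    print()
E
```

```text
scene 64 [-0.11869567 -0.11848345 -0.11146265 -0.10790765 -0.10735555]
lid -3.2203552911575645e-05 -0.00012443188838575855
-0.075 [0.092 0.092 0.092] -0.071 [0.092 0.095 0.097] -0.067 [0.092 0.094 0.097] -0.063 [0.092 0.093 0.094] -0.059 [0.019 0.091 0.095] -0.055 [0.025 0.086 0.091] -0.051 None -0.047 [0.126 0.126 0.126] -0.043 [0.126 0.128 0.13 ] -0.039 [0.126 0.129 0.131] 
top 65 [-0.11847432 -0.11788193 -0.1134077  -0.10874497 -0.10837053]
lid -0.00219877113205098 0.001168142933835454
-0.075 [0.032 0.035 0.039] -0.071 [0.093 0.095 0.1  ] -0.067 [0.092 0.094 0.098] -0.063 [0.094 0.096 0.098] -0.059 [0.086 0.093 0.096] -0.055 [0.084 0.088 0.091] -0.051 [0.084 0.087 0.088] -0.047 [0.084 0.087 0.093] -0.043 [0.078 0.125 0.13 ] -0.039 [0.126 0.128 0.13 ]
```

```bash
python3 - <<'E'
from h import *
print(robot.close_job())
E
```

```text
the job is handed in; nothing more can be done
None
```

The label on the small tin now faces the front of the stand and the keeper's pad is up against it. I handed the job in at about 22 s on the robot's clock; no verdict was reported.

- **Turning the tin:** I pressed the lid about 35 mm from the axis. Pressing force readings were 6–9 N, and I rolled the tin clockwise about 136° in steps. Before I touched the keeper, both cameras put the label within about 2° of the front.
- **Keeper:** I pushed the plate's outer face slowly until it stopped. The force held at about 10 N with no further movement.
- **Last checks:** After backing off, the two views put the paper tongue 0.3° either side of the front line. The stand's yaw and axis are only known to about 1° and 2 mm. The depth picture shows the pad face touching the tin's side, and the arm was clear.
- **What disagreed:**
  - The two views differ by about 1–2 mm on where the tin's lid is centred.
  - The keeper's measured travel was about 29–30 mm, against the stated 32 mm. That is within measuring error, and the firm stop and the tin's 1 mm shift both point to contact.
- **Not checked closely:** At the end I only spot-checked the bottle and the tray. The hammer was hidden by the arm, but the path stayed clear of it.

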